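# Switch the antenna feed with a pull-to-turn selector and lock it

### The job

Switch the feed over to the pyramid-shaped antenna: slide the console's locking bolt down the slope until it is clear of the selector knob, pull the sprung knob out and turn it from the middle notch to the notch on the side where that antenna stands (left or right, as the console faces you), and let it drop fully into the notch. Then slide the bolt home again over the knob's flange and let go, leaving both antennas, the tape roll and the solder reel where they stand.

Things in the scene. Friction and masses are not known exactly. Their poses are not given: they have to be found in the camera images.
- console: Fixed grey console, 149 mm deep, 150 wide, 40 high in front, 109 at the back. Origin: centre of underside; x to its back, y to its left, z up. Its front is an aluminium panel 164 long that rises to the back at 25 degrees from level: outward normal (-0.423, 0, 0.906), up-slope (0.906, 0, 0.423) here. Knob axis 26 up-slope of the panel's centre, bolt tab 42 down-slope. Heights below: along its normal.
- selector_grip (a point): Grip point of the knob: on its axis, 36 mm above the panel when seated, in the middle of its black grip bar (60 long, 22 thick, 10 to 54 above the panel) on a round steel flange (80 across, top at 12). x points along the bar to its pointer end (white line), z out along the axis (panel normal); grip across the thickness, along y. Turns and moves with the knob.
- selector_tooth (a point): Outer end of the knob's round steel tooth (9 mm thick), 48 from the axis, under the pointer end. Seated, it lies in one of three notches, 13 wide, in a raised aluminium ring (radius 42 to 53, 10 high): middle one straight up-slope, one 60 degrees to the left, one 60 to the right. Let go between notches it rests on the ring; a notch catches it within about 0.06 rad.
- selector (a joint): Turn of the knob, rad: 0 = pointer straight up-slope (middle notch, the start), +1.047 = left notch, -1.047 = right notch; positive is anticlockwise seen from outside. Stops at +-1.3. The tooth holds it in a notch (about 0.03 rad of play either way) until it is pulled out.
- selector_pull (a joint): How far the knob is pulled out along its axis, m: 0 = seated, 0.018 = stop. 0.008 lifts the tooth out of the notch; 0.012 to 0.016 is good for turning. A spring draws it back, 3.5 N at 0 to 8 N at the stop. With the bolt home the keeper plate stops it after 3 mm; a knob not fully dropped stops the bolt from going home.
- bolt (a joint): Travel of the locking bolt, m: 0 = home (keeper plate over the knob's flange; it starts within 2 mm of this), 0.024 = stop, slid fully down-slope, towards the console's front. From 0.015 the plate is clear of the flange. About 1.5 N of friction; it stays where it is left.
- bolt_grip (a point): Grip point of the bolt: middle of its upright black tab, 42 mm above the panel. It is 14 thick across the slide (y, the console's left), 20 along the slide (x, up-slope) and stands 18 to 58 above the panel; z is the panel's normal. The steel keeper plate (24 wide, 15 to 21 above the panel) reaches 35 up-slope from the tab's middle. Moves with the bolt.
- wedge_stand: The pyramid-shaped antenna, the one to select: black, four-sided, 58 x 64 mm at the foot, 88 high, loose on the bench behind the console, to the left or right of its middle (the sign of its y in the console's frame). Origin: centre of its underside.
- rod_stand: The other antenna, not wanted: a thin black upright rod on a black foot 50 x 66 mm, 200 high in all, loose, behind the console on the other side. Origin: centre of its underside.
- tape_roll: Roll of black tape, 84 mm across, 19 mm high, lying in front of the console. Bystander. Origin at the centre of its underside.
- solder_reel: Reel of solder wire, 56 mm across, 36 mm high, standing to the right of the console. Bystander. Origin at the centre of its underside.

How it is judged:
On the way, in this order (a step that is already met when the one before it is completed fails the run):
1. the locking bolt is slid clear of the knob's flange (value of joint bolt above 0.014 m and value of joint selector_pull below 0.003 m), for 0.1 s.
2. the knob is pulled out of the middle notch and turned while out (value of joint selector_pull above 0.0075 m and (value of joint selector above 0.3 rad or value of joint selector below -0.3 rad)), for 0.1 s.
3. the knob has dropped into the notch on the pyramid antenna's side (((y of wedge_stand in the frame of console above 0 m and value of joint selector between 0.93 and 1.17 rad) or (y of wedge_stand in the frame of console below 0 m and value of joint selector between -1.17 and -0.93 rad)) and value of joint selector_pull below 0.003 m), for 0.2 s.
4. the bolt is home again over the flange (value of joint bolt below 0.004 m), for 0.2 s.
At the end, for the whole second after the job is handed in: The selector is fully dropped (pulled out less than 3 mm) in the notch on the side where the pyramid-shaped antenna stands (within 0.12 rad of +1.047 if that antenna is on the console's left, of -1.047 if on its right), at rest, and the bolt is within 4 mm of home (all of step 3 and value of joint bolt below 0.004 m and velocity of joint selector between -0.05 and 0.05 rad/s); the robot touches nothing.
It fails at once if an antenna or a named bystander is shifted more than 30 mm (distance of any of wedge_stand, rod_stand, tape_roll, solder_reel from where it was at the start of the episode above 0.03 m).
It also fails if it takes over 51 s, if anything falls off the work surface, if the arm or the gripper's body presses on something with over 40 N, if the wrist force passes 120 N, or if a joint passes its speed limit or range.

### The arm

A 6-joint arm with a two-finger parallel gripper is mounted at the origin on a cart in front of the work surface, level with it; the furniture and walls round the work are solid. World frame = base frame: x ahead of the robot, y to its left, z up, the work surface at z = 0. Lengths are in m, angles in rad, forces in N, time in s.
With the tool pointing down it reaches from about 0.25 to 0.8 m from the base axis. Payload 8.5 kg.
Tool frame: the origin (TCP) lies midway between the tips of the shut fingers; the grasp point (between the pads) lies 19 mm behind it; z points along the fingers, y is the line along which they close (so a half turn about z gives the same grasp; the last joint's range is limited). The gripper opens to 85 mm and grips with 20 to 120 N. Pads are 22 mm wide; open, the fingers measure 114 mm over their backs; the gripper's body (76 mm by 85 mm) begins 54 mm behind the grasp point. The pads swing forward as they close: fully open they stand 13 mm farther back than shut.
Start: joints at [-1.182, 0.238, -0.013, 1.319, 0, 1.571], TCP at [0.199, -0.486, 0.231] pointing down, gripper open.
Joint ranges: [-2.66, 2.66], [-1.03, 1.9], [-1.14, 1.46], [-1.82, 2.27], [-1.45, 1.34], [-3.14, 3.14]. Speed limits (rad/s): [2.22, 2.22, 2.79, 3.14, 3.14, 3.14].

### API

Orientations are given as a unit quaternion [w, x, y, z].
In Python, from workcell import arm gives the robot as it stands. The module is installed in compiled form; this text tells all that it offers. Calls block until the motion is done:
- arm.goto(position, orientation): joint-space move of the TCP to a pose.
- arm.line_to(position, orientation=None, speed=0.15): straight line of the TCP; orientation=None keeps the orientation; speed is the mean speed in m/s.
- arm.set_joints(angles): joint-space move.
- arm.set_gripper(opening, newtons=None): opening from 0.0 (shut) to 1.0 (fully open); newtons is the grip in N (None keeps the last); returns when the fingers have stopped.
- arm.wait(seconds).
- arm.inverse_kinematics(position, orientation): joint angles nearest the present ones, or None.
- arm.get_image(name): name is "scene" or "top" or "wrist"; returns a dict with "color" (420x560x3 uint8, red, green, blue), "intrinsics" (3x3 intrinsics, pixels), "dist" ([k1, k2, p1, p2, k3] as OpenCV has them; the pictures are not rectified), "pose" (4x4, takes a point from camera to world coordinates). Camera axes: x right, y up, looking along -z (the intrinsics and any distortion apply to the point x, -y, -z); pixel columns grow to the right and rows downward; lengths in m; the calibration is good to about 2 mm. A picture is of the moment at which its call begins. There is no depth.
A pose or a line that the arm cannot do raises arm.Unreachable and nothing moves.
- arm.close_job(): hands the job in; it is judged then, once.
Readings, each from a call of its own:
- arm.read_time_s(): time.
- arm.read_joints(): joint angles.
- arm.read_qd(): joint speeds.
- arm.read_effort(): joint torques, N m.
- arm.read_tcp_pos(): TCP position.
- arm.read_orientation(): TCP orientation.
- arm.read_force(): force on the tool from outside, world axes, zero at the start.
- arm.read_wrist_torque(): the same for the moment, N m.
- arm.read_opening(): opening from 0.0 (shut) to 1.0 (fully open).
- arm.read_grasp_force(): force on a finger pad.
Only numpy, scipy, OpenCV 4.12 (cv2) and the standard library are available. Lean on these libraries where they do the work, as an engineer would, in place of code of your own. Each camera call takes 0.05 s, during which the arm holds its last target. There are 200 camera calls.

## Working session

There is one attempt and no reset: what is moved stays moved. The work goes in short steps, each a Python script; the robot and the scene stay as the last script left them, time stands still between calls to the robot, and variables do not carry over. Pictures are saved under pics/ and viewed, at most 10 in all, crops included, and the job is handed in when it is done.

```bash
mkdir -p pics
python3 - <<'E'
from workcell import arm
import cv2,pickle,numpy as np
np.set_printoptions(precision=4,suppress=True)
d={}
for n in("scene","top"):
    i=arm.get_image(n); d[n]=i; cv2.imwrite(f"pics/{n}0.png",i["color"][:,:,::-1])
    print(n,i["intrinsics"].tolist(),i["dist"],i["pose"])
pickle.dump(d,open("d0.pkl","wb")); print(arm.read_time_s(),arm.read_orientation())
E
```

```text
scene [[379.8848330111288, 0.0, 278.172138278999], [0.0, 379.8848330111288, 215.04053661954975], [0.0, 0.0, 1.0]] [-0.0434  0.      0.      0.      0.    ] [[ 0.4147  0.4944 -0.7639 -0.2066]
 [-0.9099  0.2163 -0.3539 -0.7181]
 [-0.0098  0.8419  0.5396  0.5577]
 [ 0.      0.      0.      1.    ]]
top [[431.9776164788242, 0.0, 278.7090611176146], [0.0, 431.9776164788242, 208.34248699207018], [0.0, 0.0, 1.0]] [-0.1194  0.      0.      0.      0.    ] [[ 0.1147  0.9699 -0.215   0.2862]
 [-0.9934  0.1131 -0.0197 -0.4126]
 [ 0.0052  0.2158  0.9764  0.9138]
 [ 0.      0.      0.      1.    ]]
0.1 [-0.0007  0.9812  0.1932 -0.0001]
```

View pics/scene0.png

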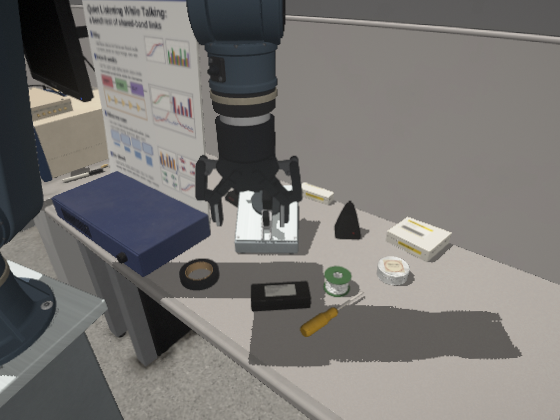

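View pics/top0.png

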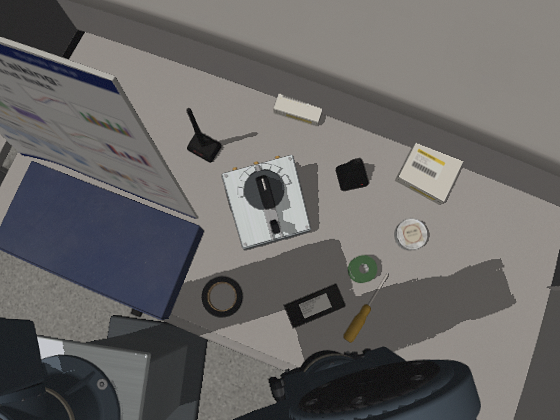

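The scene view shows the console at about (268,220), with the pyramid to its right at (348,218). In the top view the console is at (266,200) with its front towards the bottom. The pyramid at (352,175) is to the right and the rod at (204,148) is to the left, so the target is the right notch at -1.047.

Run:
```python
import cv2
im=cv2.imread("pics/top0.png")[140:260,210:330]
cv2.imwrite("pics/c1.png",cv2.resize(im,(600,600),interpolation=cv2.INTER_CUBIC))
```

```text
(no output)
```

View pics/c1.png

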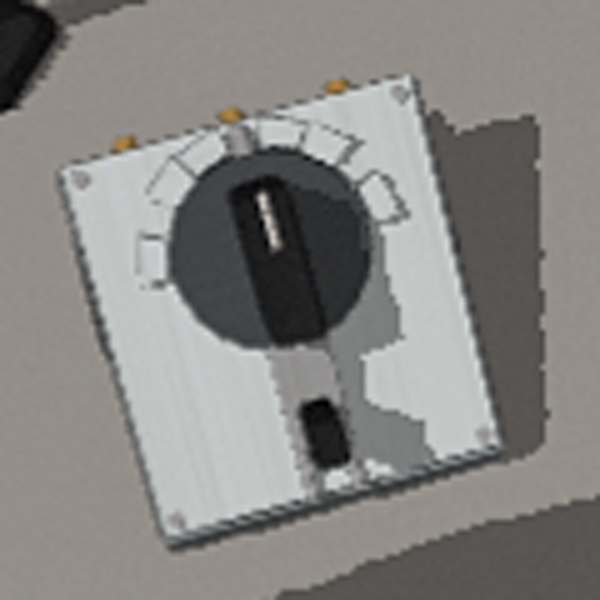

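The crop shows the panel corners at crop pixels (60,170), (412,75), (500,445) and (168,540). The flange centre is near (270,248) and the tab top near (325,432).

```bash
cat > h.py <<'E'
import numpy as np,cv2
from scipy.spatial.transform import Rotation as R
np.set_printoptions(precision=4,suppress=True)
def ray(im,px):
    u=cv2.undistortPoints(np.array([[px]],float),im["intrinsics"],im["dist"])[0,0]
    T=im["pose"]; return T[:3,3],T[:3,:3]@np.array([u[0],-u[1],-1])
def onz(im,px,z):
    o,d=ray(im,px); return o+d*(z-o[2])/d[2]
def proj(im,P):
    T=im["pose"]; c=(np.atleast_2d(P)-T[:3,3])@T[:3,:3]
    return cv2.projectPoints(c*[1,-1,-1],np.zeros(3),np.zeros(3),im["intrinsics"],im["dist"])[0][:,0]
S=np.array([.906,0,.423]);N=np.array([-.423,0,.906]);PC=np.array([0,0,.0745])
def frame(yaw,o): # returns function slope coords (up,left,out)->world, and rotation
    C=R.from_euler('z',yaw).as_matrix()
    return (lambda u,l,h:np.r_[o[:2],0]+C@(PC+S*u+N*h+np.array([0,l,0]))),C
E
python3 - <<'E'
from h import *
import pickle
im=pickle.load(open("d0.pkl","rb"))["top"]
f=lambda c:((c[0]+.5)/5-.5+210,(c[1]+.5)/5-.5+140)
c=[onz(im,f(p),z) for p,z in(((60,170),.109),((412,75),.109),((500,445),.04),((168,540),.04))]
c=np.array(c);print(c)
for a,b in((0,1),(1,2),(2,3),(3,0)):print(np.linalg.norm(c[a]-c[b]))
o=c.mean(0); d=(c[0]+c[1]-c[2]-c[3]);e=c[0]+c[3]-c[1]-c[2]
y1,y2=np.arctan2(d[1],d[0]),np.arctan2(-e[0],e[1]);print(o,y1,y2)
yaw=(y1+y2)/2
W,C=frame(yaw,o)
print("knob",W(.026,0,.012),onz(im,f((270,248)),W(.026,0,.012)[2]),"tab",W(-.042,0,.058),onz(im,f((323,434)),W(-.042,0,.058)[2]))
for p in((352,175),(204,148)): print((onz(im,p,.0)-o)@C)
print(onz(im,(364,269),.036),onz(im,(222,296),.02))
E
```

```text
[[ 0.5194 -0.278   0.109 ]
 [ 0.574  -0.4099  0.109 ]
 [ 0.4437 -0.4629  0.04  ]
 [ 0.389  -0.3327  0.04  ]]
0.14278556659085204
0.1566690628697006
0.14121749896795957
0.15726704823613055
[ 0.4815 -0.3709  0.0745] 0.3915041978478891 0.39480418821947316
knob [ 0.4986 -0.3638  0.0964] [ 0.5009 -0.3624  0.0964] tab [ 0.4237 -0.3949  0.1093] [ 0.4276 -0.392   0.1093]
[ 0.0249 -0.2008 -0.0745]
[ 0.176   0.0995 -0.0745]
[ 0.374  -0.5818  0.036 ] [ 0.2876 -0.3007  0.02  ]
```

```bash
cat >> h.py <<'E'
YAW=.393;O=np.array([.4815+.0015,-.3709+.0015])
W,C=frame(YAW,O)
def Q(turn=0):
    n=C@N;s=C@S
    x=R.from_rotvec(n*turn).apply(s); z=-n
    M=np.column_stack([x,np.cross(z,x),z]); q=R.from_matrix(M).as_quat(); return q[[3,0,1,2]]
E
python3 - <<'E'
from h import *
from workcell import arm
for t in(0,-1.05):
  for a in((-.042,0,.023),(-.066,0,.023),(-.01,0,.12),(.026,0,.017),(.026,0,.035)): print(t,W(*a),arm.inverse_kinematics(W(*a),Q(t)))
arm.goto(W(-.02,0,.14),Q())
i=arm.get_image("wrist"); cv2.imwrite("pics/w1.png",i["color"][:,:,::-1])
import pickle; pickle.dump(i,open("w1.pkl","wb"));print(arm.read_time_s(),i["pose"],i["intrinsics"],i["dist"])
print(proj(i,[W(.026,0,.012),W(-.042,0,.058),W(.026,0,.054)]))
E
```

```text
0 [ 0.4389 -0.3877  0.0776] [-0.9407  0.3692 -0.3286  0.7638  0.4238  1.8314]
0 [ 0.4188 -0.396   0.0674] [-0.9801  0.3768 -0.3473  0.7553  0.4277  1.7883]
0 [ 0.4277 -0.3923  0.179 ] [-0.9625  0.2786 -0.1728  1.02    0.4261  1.8077]
0 [ 0.4981 -0.3631  0.1009] [-0.8291  0.3638 -0.2688  0.7801  0.4089  1.9523]
0 [ 0.4911 -0.366   0.1172] [-0.842   0.3458 -0.2488  0.8235  0.4109  1.9385]
-1.05 [ 0.4389 -0.3877  0.0776] [-0.9407  0.3692 -0.3286  0.7638  0.4238  2.8813]
-1.05 [ 0.4188 -0.396   0.0674] [-0.9801  0.3768 -0.3473  0.7553  0.4277  2.8382]
-1.05 [ 0.4277 -0.3923  0.179 ] [-0.9625  0.2786 -0.1728  1.02    0.4261  2.8575]
-1.05 [ 0.4981 -0.3631  0.1009] [-0.8291  0.3638 -0.2688  0.7801  0.4089  3.0022]
-1.05 [ 0.4911 -0.366   0.1172] [-0.842   0.3458 -0.2488  0.8235  0.4109  2.9884]
1.05 [[ 0.3829  0.9111 -0.1527  0.4116]
 [-0.9238  0.3778 -0.0628 -0.3993]
 [ 0.0005  0.1651  0.9863  0.352 ]
 [ 0.      0.      0.      1.    ]] [[377.4082   0.     277.1496]
 [  0.     377.4082 212.815 ]
 [  0.       0.       1.    ]] [-0.0425  0.      0.      0.      0.    ]
[[276.5082 139.2269]
 [276.4496 252.5766]
 [276.4229 144.7368]]
```

View pics/w1.png

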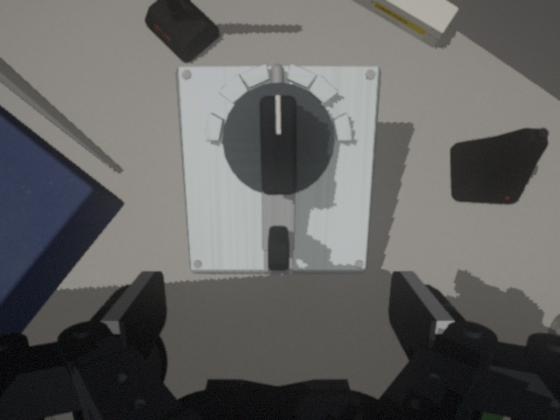

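The wrist view shows the flange at about (279,138) and the tab at about (279,247), against predictions of (276.5,139) and (276.4,252). That is close, so I'll measure it properly with masks.

Run:
```python
from h import *
import pickle
i=pickle.load(open("w1.pkl","rb"));g=cv2.cvtColor(i["color"],cv2.COLOR_RGB2GRAY)
def cs(m,lo):
    for c in cv2.findContours(m,cv2.RETR_EXTERNAL,cv2.CHAIN_APPROX_NONE)[0]:
        a=cv2.contourArea(c)
        if a>lo: print(a,cv2.boundingRect(c),cv2.minAreaRect(c),cv2.minEnclosingCircle(c))
R0=np.zeros_like(g);R0[60:275,175:385]=255
print("dark");cs(((g<45)*1).astype(np.uint8)*(R0>0).astype(np.uint8),150)
print("flange");cs(((g<85)*1).astype(np.uint8)*(R0>0).astype(np.uint8),150)
print("panel");m=((g>110)&(np.ptp(i["color"].astype(int),axis=2)<12)).astype(np.uint8)
print([int(x) for x in g[138,265:295:3]],[int(x) for x in g[250,255:300:3]],[int(x) for x in g[240,180:200]],g[240,362:380].tolist(),g[100,172:190].tolist(),g[100,370:388].tolist())
print("pred panel corners",proj(i,[W(.078,.071,0),W(.078,-.071,0),W(-.078,-.071,0),W(-.078,.071,0)]))
print("pred bar",proj(i,[W(.026+a,b,.054) for a in(.03,-.03) for b in(.011,-.011)]),"tab",proj(i,[W(-.042+a,b,.058) for a in(.01,-.01) for b in(.007,-.007)]))
t=np.linspace(0,2*np.pi,60);p=proj(i,[W(.026+.04*np.cos(a),.04*np.sin(a),.012) for a in t]);print("pred fl",p.min(0),p.max(0))
```

```text
dark
1382.5 (261, 104, 36, 82) ((278.5, 144.5), (35.0, 81.0), 0.0) ((294.5, 144.5), 40.5031852722168)
flange
902.5 (268, 226, 22, 48) ((278.5, 249.5), (47.0, 21.0), 90.0) ((279.0, 249.79786682128906), 24.542694091796875)
9433.5 (224, 83, 110, 112) ((278.5, 138.5), (111.0, 109.0), 90.0) ((278.3941955566406, 139.23831176757812), 56.426700592041016)
panel
[43, 43, 44, 40, 41, 40, 42, 41, 39, 39] [179, 180, 179, 139, 112, 56, 55, 56, 54, 51, 52, 56, 96, 120, 128] [143, 143, 143, 143, 142, 144, 144, 137, 134, 164, 175, 178, 178, 178, 178, 179, 178, 180, 180, 180] [181, 182, 182, 180, 165, 131, 98, 93, 94, 95, 95, 94, 96, 95, 96, 93, 94, 94] [141, 140, 142, 142, 138, 126, 120, 131, 157, 175, 182, 181, 182, 182, 182, 183, 183, 182] [178, 179, 180, 179, 179, 169, 144, 118, 103, 124, 140, 141, 142, 142, 141, 141, 141, 141]
pred panel corners [[176.6007  64.1515]
 [376.4106  64.1857]
 [363.467  267.4748]
 [189.6465 267.4731]]
pred bar [[257.5743  92.9754]
 [295.2402  92.9808]
 [258.8148 193.2838]
 [294.0618 193.2863]] tab [[265.4001 237.831 ]
 [287.4884 237.8318]
 [265.6598 266.9811]
 [287.2498 266.9814]]
pred fl [220.3219  80.2105] [332.6884 194.0592]
```

```bash
sed -i 's/^W,C=frame/O=O+(R.from_euler("z",YAW).apply([-.001,-.0014,0]))[:2]\nW,C=frame/' h.py
python3 - <<'E'
from h import *
from workcell import arm
q=Q()
arm.line_to(W(-.043,0,.10),q); arm.set_gripper(.5,40)
arm.line_to(W(-.043,0,.025),speed=.1); arm.set_gripper(0,40)
print(arm.read_opening(),arm.read_grasp_force(),arm.read_force(),arm.read_tcp_pos()-W(-.043,0,.025))
arm.line_to(W(-.043-.021,0,.025),speed=.04); print(arm.read_force()@C@S,arm.read_opening())
arm.wait(.15)
print(arm.read_tcp_pos()-W(-.064,0,.025))
arm.set_gripper(.5); arm.line_to(W(-.064,0,.1))
i=arm.get_image("wrist"); cv2.imwrite("pics/w2.png",i["color"][:,:,::-1]);print(arm.read_time_s())
print(proj(i,[W(-.064,0,.058),W(.026,0,.012)]))
E
```

```text
0.1613611972097181 39.5454078912735 [-4.153   2.8154  6.8014] [-0.0003  0.0002  0.0007]
-2.4145957891138696 0.15778108091536325
[-0.0007  0.0001  0.0005]
5.175
[[277.2317 242.6625]
 [277.2099  68.6587]]
```

View pics/w2.png

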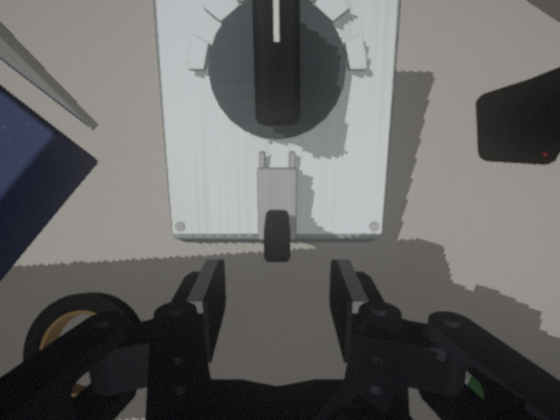

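The bolt's plate end (277,168) is now well clear of the flange edge (277,138), and the tab lines up at column 277. The knob is next.

Run:
```python
from h import *
from workcell import arm
n=C@N
arm.line_to(W(.026,0,.1),Q()); arm.line_to(W(.026,0,.018),speed=.1); arm.set_gripper(0,60)
p0=arm.read_tcp_pos();print(arm.read_opening(),arm.read_grasp_force(),arm.read_force(),(p0-W(.026,0,.018))@C)
f0=arm.read_force()@n
arm.line_to(W(.026,0,.032),speed=.04); arm.wait(.1)
print("pull",(arm.read_tcp_pos()-p0)@n,arm.read_force()@n-f0,arm.read_force(),arm.read_time_s())
i=arm.get_image("wrist"); cv2.imwrite("pics/w3.png",i["color"][:,:,::-1])
```

```text
0.24837355676936038 58.38117778301239 [-2.9133  1.8969  7.2408] [-0.0001  0.0002  0.001 ]
pull 0.012790839989956053 -15.040328350827611 [ 5.6364  1.9779 -5.6581] 7.8
```

View pics/w3.png

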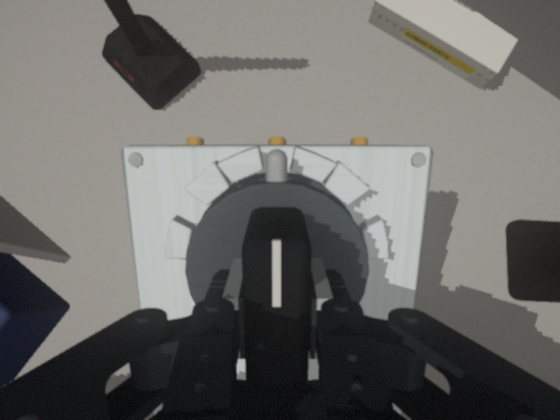

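The flange and tooth (277,165) look raised above the ring, and the spring force of about 7 N matches roughly 13 mm of pull. I'll turn it to the right and drop it in.

Run:
```python
from h import *
from workcell import arm
n=C@N
print("in-range") if False else None
j=np.array(arm.read_joints()); j[5]+=.5; arm.set_joints(j); print(arm.read_force()@C,arm.read_wrist_torque(),arm.read_time_s())
j[5]+=.547; arm.set_joints(j); arm.wait(.1)
print(arm.read_force()@C,arm.read_tcp_pos()-W(.026,0,.032),arm.read_joints()[5])
arm.line_to(W(.026,0,.018),speed=.04); arm.wait(.1)
print("down",(arm.read_tcp_pos()-W(.026,0,.018))@n,arm.read_force()@n,arm.read_opening())
arm.set_gripper(.5); arm.wait(.2); arm.line_to(W(.026,0,.1))
arm.goto(W(-.02,0,.14),Q())
i=arm.get_image("wrist"); cv2.imwrite("pics/w4.png",i["color"][:,:,::-1]);print(arm.read_time_s())
```

```text
[ 3.8224 -2.4556 -6.9363] [-0.6125  0.1025 -0.2546] 8.4
[ 0.9807 -4.2993 -8.7217] [-0.     -0.0001 -0.0003] 2.9817886317216957
down 0.0008578422629556329 9.971489745355623 0.24939102293021342
12.0417
```

View pics/w4.png

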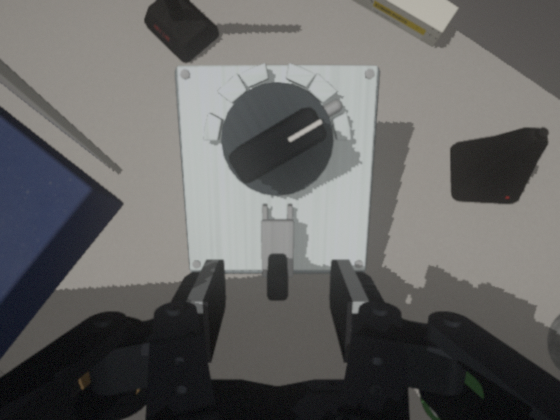

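The pointer and tooth (333,106) are in the right notch. The flange spans 223–333, the same as when it was seated at the start. Next I'll slide the bolt home.

Run:
```python
from h import *
from workcell import arm
arm.line_to(W(-.064,0,.10),Q()); arm.line_to(W(-.064,0,.025),speed=.1); arm.set_gripper(0,40)
arm.line_to(W(-.0415,0,.025),speed=.04); arm.wait(.3)
print(arm.read_force()@C,(arm.read_tcp_pos()-W(-.0415,0,.025))@C,arm.read_opening())
arm.set_gripper(.5); arm.line_to(W(-.0415,0,.1)); arm.goto(W(-.02,0,.14),Q())
i=arm.get_image("wrist"); cv2.imwrite("pics/w5.png",i["color"][:,:,::-1]);print(arm.read_time_s())
```

```text
[-2.6172  4.1592  6.2979] [-0.0001  0.0004  0.0008] 0.1580087204929567
16.25
```

View pics/w5.png

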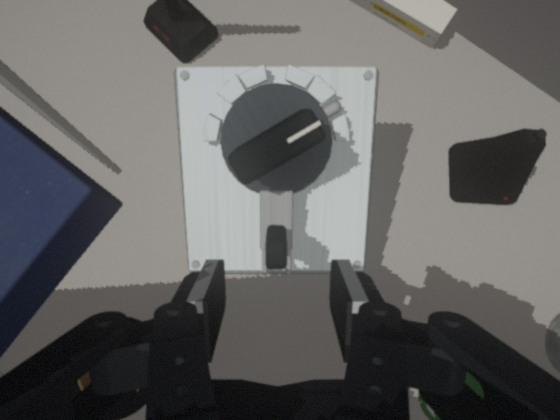

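The tab (276,248) is back near its start position, but the overlap of plate and flange (plate end near row 191) needs a numeric check.

Run:
```python
from h import *
from workcell import arm
i=arm.get_image("wrist");g=cv2.cvtColor(i["color"],cv2.COLOR_RGB2GRAY)
a=cv2.cvtColor(cv2.imread("pics/w1.png"),cv2.COLOR_BGR2GRAY)
for b in(0,.003,.006):print(b,proj(i,[W(-.007-b,0,.021),W(-.032-b,0,.058),W(-.052-b,0,.058),W(-.032-b,0,.018),W(-.014,0,.012)])[:,1])
print(g[174:204,276].tolist());print(g[174:204,268].tolist())
for im in(a,g):print(im[220:280,279 if im is a else 276].tolist())
c=np.hstack([cv2.imread("pics/w1.png")[170:290,220:330],cv2.imread("pics/w5.png")[170:290,220:330]])
cv2.imwrite("pics/c2.png",cv2.resize(c,None,fx=3.5,fy=3.5,interpolation=cv2.INTER_CUBIC))
```

```text
0 [188.3758 239.2257 268.488  220.9972 195.2103]
0.003 [192.5206 243.7021 272.7611 224.9066 195.2103]
0.006 [196.6414 248.1475 277.0042 228.7932 195.2103]
[59, 59, 61, 61, 62, 59, 62, 63, 61, 62, 63, 64, 63, 64, 66, 72, 85, 98, 115, 135, 147, 149, 148, 148, 149, 148, 151, 150, 148, 149]
[60, 62, 61, 64, 63, 63, 63, 65, 63, 63, 68, 76, 82, 81, 82, 102, 127, 144, 150, 151, 150, 150, 151, 151, 152, 152, 150, 152, 151, 150]
[143, 143, 144, 142, 138, 113, 78, 58, 54, 54, 52, 53, 51, 53, 51, 51, 55, 50, 51, 51, 52, 50, 53, 52, 53, 52, 53, 55, 53, 57, 54, 57, 54, 55, 52, 53, 54, 54, 52, 55, 50, 52, 52, 48, 47, 46, 45, 42, 47, 50, 63, 76, 80, 83, 90, 91, 90, 90, 91, 91]
[148, 147, 148, 139, 110, 70, 57, 58, 57, 57, 54, 58, 54, 56, 58, 57, 56, 56, 57, 56, 55, 56, 57, 60, 57, 60, 59, 61, 58, 59, 60, 58, 56, 57, 56, 56, 56, 57, 55, 56, 56, 53, 52, 50, 50, 48, 49, 49, 88, 133, 123, 99, 90, 86, 91, 94, 96, 97, 96, 97]
```

View pics/c2.png

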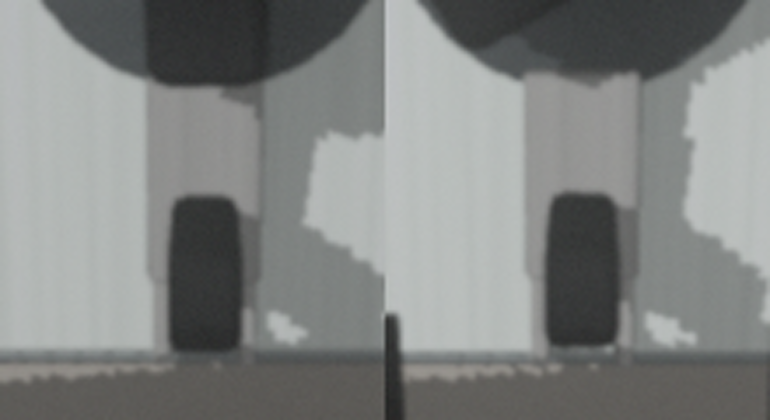

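The tab sits about 1 mm further home than at the start. The plate end at row 190 puts the bolt at about 1 mm, so it is over the flange and home, and the gripper is clear.

```bash
python3 -c "
from workcell import arm
print(arm.close_job(),arm.read_time_s())"
```

```text
the job is handed in; nothing more can be done
the job is handed in; nothing more can be done
```

The job is handed in: the knob is dropped in the right notch on the pyramid antenna's side, the bolt is back within about 1 mm of home by the camera, the gripper is clear, and at the last reading 16 of the 51 s had been used; the judge's verdict was not shown.

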